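# Draw the stop pin and wedge the flask stage up to its mark

### The arm

A 6-joint arm with a two-finger parallel gripper is mounted at the origin on a cart in front of the work surface, level with it; the furniture and walls round the work are solid. World frame = base frame: x ahead of the robot, y to its left, z up, the work surface at z = 0. Lengths are in m, angles in rad, forces in N, time in s.
With the tool pointing down it reaches from about 0.275 to 0.825 m from the base axis. Payload 5.2 kg.
Tool frame: the origin (TCP) lies midway between the tips of the shut fingers; the grasp point (between the pads) lies 19 mm behind it; z points along the fingers, y is the line along which they close (so a half turn about z gives the same grasp; the last joint's range is limited). The gripper opens to 93 mm and grips with 3 to 60 N. Pads are 15 mm wide; open, the fingers measure 128 mm over their backs; the gripper's body (75 mm by 188 mm) begins 65 mm behind the grasp point.
Start: joints at [-1.471, 0.259, 1.535, -0, 1.348, -0.203], TCP at [0.164, -0.525, 0.219] pointing down, gripper open.
Joint ranges: [-3.14, 3.14], [-0.91, 2.08], [0.19, 2.58], [-1.22, 4.36], [0.22, 2.71], [-3.12, 3.12]. Speed limits (rad/s): [2.57, 2.57, 3.14, 3.14, 3.14, 3.14].

### API

Orientations are given as a unit quaternion [x, y, z, w].
In Python, from rig import ctrl, optics, job_done gives the robot as it stands.
- The arm moves only by the tool drive_tool, never from a script. Its argument "deltas" is a list that holds one entry, the list of rows, each a list of 7 numbers: the shift along the tool's x, y, z normalised to -1 to 1, where 1 is 2.5 cm, then the turn, a rotation vector about the tool's x, y, z normalised to -1 to 1, where 1 is 1.5 rad, then the finger opening in mm, from 0 to 93. A call has 1 to 20 rows; each row shifts and turns the commanded pose from where the row before left it, along the tool's axes as they then stand; what a row does not reach is not made up. A row lasts 1/12 s, in which the tool goes at most 41.7 mm and 7.16 degrees, less where a joint would pass 70% of its speed; a pose out of reach is approached as far as the arm can. A call with a number of a shift or a turn outside -1 to 1 is refused whole. A call with a gripper value outside its range is refused whole. The fingers move at their own pace and stop on an object; "grip_force" is the grip in N (left out, the last holds). Time passes only in rows, so rows that do not move let the fingers close. It gives the time, the measured TCP pose, the force, the opening and the grip force at its end, in the units of the state.
- ctrl.read_state(): the state, without advancing time (a new reading comes with each control period).
- optics.read_camera(name): name is "scene" or "top"; returns a dict with "pixels" (384x512x3 uint8, red, green, blue), "fx", "fy", "cx", "cy" (pixels), "extrinsics" (4x4, takes a point from camera to world coordinates). Camera axes: x right, y up, looking along -z (the intrinsics and any distortion apply to the point x, -y, -z); pixel columns grow to the right and rows downward; lengths in m; the calibration is good to about 2 mm. A picture is of the moment at which its call begins. There is no depth.
- job_done(): hands the job in; it is judged then, once.
The state is a dict: "t": time; "joints": joint angles; "joint_vel": joint speeds; "tau": joint torques, N m; "position": TCP position; "tool_rot": TCP orientation; "wrist_force": force on the tool from outside, world axes, zero at the start; "moment": the same for the moment, N m; "width": finger opening in m; "grasp_force": force on a finger pad.
Only numpy, scipy, OpenCV 4.12 (cv2) and the standard library are available. Lean on these libraries where they do the work, as an engineer would, in place of code of your own. Each camera call takes 0.05 s, during which the arm holds its last target. There are 200 camera calls.

### The job

The stop pin keeps the wedge from going in under the stage that carries the flask. Draw the pin up out of its bore and park it upright in the bracket's side notch, hung by its collar; then push the wedge in under the stage until the stage's pointer is level with the pointed height mark, and leave it there, the wedge still in its rails and the flask standing. Do not touch the height mark, and leave the two bottles beside the frame where they are.

Things in the scene. Friction and masses are not known exactly. Their poses are not given: they have to be found in the camera images.
- lift_frame: Fixed aluminium base plate 235 x 150 x 20 mm; origin mid underside, x = the wedge's push direction (away from the robot), z up. Offsets below are in this frame, mm. Rails 8 high on its top (z 20), along x at y +/-19.5 to 24, guide the wedge. Guide posts 12 thick at (22.5, +/-55) up to z 153, scale bar at (60, 96) up to z 130.
- bore (a point): Mouth of the stop pin's upright bore in the base plate, at (-75.5, 30, 20): 11 mm wide, 18 deep. The pin starts in it, just ahead of the wedge's +y ear, which it blocks.
- notch (a point): Seat of the side notch at (-75.5, 97, 74): a slot 13 mm wide in a level steel plate 8 thick (x -100 to -51, y 80.5 to 113.5, top z 74) on a bracket at the frame's +y side, 46 mm over the base. Slot open toward -x (mouth at x -100), closed at x -69. Point on the plate's top, on the slot's centre line; axes as the frame's.
- pin_grip (a point): Loose steel stop pin, 92 mm long, 80 g; point = centre of its grip, z up the pin. Round grip 14 thick, 40 long (20 either way of the point); collar 22 wide, 4 high (underside 24 below the point); shank 10 thick, 48 long (tip 72 below the point). Starts upright in the bore, tip at z 2. Parked: shank in the slot, collar resting on the plate, point 24 above the notch point.
- wedge_rear (a point): Loose dark steel wedge, 0.3 kg, between the rails, thin end to +x; point = centre of its upright rear face (36 wide, 34 high), x toward the thin end. 130 mm long; top falls from 34 high (14 ahead of the rear) to 5, slope 1:4. Two ears at the rear, 14 long, 10 to 30 over its underside, reach y +/-42. It stays where left under load; pushing takes about 5 to 18 N.
- stage (a joint): Height of the stage over its lowest place, m (0 to 0.024). Plate 132 x 140 x 8 mm (x -39.5 to 92.5, y +/-70, underside z 83 at 0) sliding on the posts, 0.35 kg, sinks by its weight. A round foot under it at x 22.5 rides on the wedge: it starts to rise with the wedge's rear at x about -71, then 1 mm per 4 mm of push. At the mark the rear is 12 to 29 mm inside its front edge: reach in aslant.
- pointer (a point): Tip of the stage's pointer, a small dark triangular fin at the stage's +y side toward its back, at (60, 77.5, 87) with the stage at 0; it rises with the stage.
- mark (a point): Tip of the height mark: a dark clip on the scale bar with a triangular fin that points at the stage's pointer, about 3 mm away from it sideways. Its height is the height wanted; it differs from time to time, 11 to 15 mm above the pointer's start. Fixed.
- flask: Stoppered conical glass flask, 68 mm wide, 121 mm high, loose, standing on the stage at about (35, 0); origin at the centre of its underside, z up.
- drop_bottle: Small amber bottle with white cap, 40 mm wide, 81 mm high, loose on the worktop beside the frame (about -30, -112); origin under its centre. Bystander.
- weigh_bottle: Glass weighing bottle with knob lid, 43 mm wide, 48 mm high, loose on the worktop beside the frame (about 80, -118); origin under its centre. Bystander.
There are look-alikes about, which are no part of the job. Several things look just like the part that bears pin_grip: the one meant starts farthest to the robot's right.

How it is judged:
By the outcome, as a careful person would: the job done as asked, in the order asked, and still so for the second after the job is handed in, with the robot touching nothing.
It also fails if it takes over 58 s, if anything falls off the work surface, if the arm or the gripper's body presses on something with over 40 N, if the wrist force passes 120 N, or if a joint passes its speed limit or range.

## Working session

There is one attempt and no reset: what is moved stays moved. The work goes in short steps, Python scripts to look and compute and a tool call to move; the robot and the scene stay as the last step left them, time stands still between calls to the robot, and variables do not carry over. Pictures are saved under pics/ and viewed, at most 10 in all, crops included, and the job is handed in when it is done.

Besides the shell and the picture viewer there is one more tool, called after ">>>" as name(argument=value, ...) on one line, values as JSON. drive_tool: Moves the arm, as the interface text tells. Its arguments: {"type":"object","properties":{"deltas":{"type":"array","items":{"type":"array","items":{"type":"array","items":{"type":"number"}}}},"grip_force":{"type":"number"}},"required":["deltas"]}

```bash
ls; mkdir -p pics
cat > h.py <<'E'
import numpy as np, cv2
from rig import ctrl, optics, job_done
def cam(n):
    c=optics.read_camera(n); return c
def save(c,f,crop=None,s=1):
    im=c["pixels"][:,:,::-1]
    if crop: x0,y0,x1,y1=crop; im=im[y0:y1,x0:x1]
    im=cv2.resize(im,None,fx=s,fy=s,interpolation=cv2.INTER_CUBIC); cv2.imwrite(f,im)
def ray(c,u,v):
    E=np.array(c["extrinsics"]); d=np.array([(u-c["cx"])/c["fx"],-(v-c["cy"])/c["fy"],-1.])
    d=E[:3,:3]@d; return E[:3,3],d/np.linalg.norm(d)
def onz(c,u,v,z):
    o,d=ray(c,u,v); return o+d*(z-o[2])/d[2]
def proj(c,p):
    E=np.array(c["extrinsics"]); q=E[:3,:3].T@(np.array(p)-E[:3,3])
    return np.array([c["cx"]+c["fx"]*q[0]/-q[2], c["cy"]-c["fy"]*q[1]/-q[2]])
def tri(c1,p1,c2,p2):
    o1,d1=ray(c1,*p1);o2,d2=ray(c2,*p2)
    A=np.stack([d1,-d2],1);t=np.linalg.lstsq(A,o2-o1,rcond=None)[0]
    a=o1+t[0]*d1;b=o2+t[1]*d2
    return (a+b)/2,np.linalg.norm(a-b)
E
python3 - <<'E'
from h import *
for n in("scene","top"):
    c=cam(n); save(c,f"pics/{n}0.png",s=1.5)
    np.set_printoptions(precision=3,suppress=True)
    print(n,{k:v for k,v in c.items() if k not in("pixels",)})
print(ctrl.read_state())
E
```

```text
pics
scene {'fx': 482.5694507871597, 'fy': 482.5694507871597, 'cx': 255.1292556733974, 'cy': 198.56660546372538, 'extrinsics': array([[-0.865,  0.303, -0.4  ,  0.284],
       [-0.501, -0.51 ,  0.699,  0.913],
       [ 0.007,  0.805,  0.593,  0.598],
       [ 0.   ,  0.   ,  0.   ,  1.   ]])}
top {'fx': 444.8362654950031, 'fy': 444.8362654950031, 'cx': 255.34679028435212, 'cy': 199.65264272893418, 'extrinsics': array([[-0.018,  0.992, -0.124,  0.526],
       [-1.   , -0.018, -0.001,  0.31 ],
       [-0.003,  0.124,  0.992,  0.922],
       [ 0.   ,  0.   ,  0.   ,  1.   ]])}
{'t': 0.1, 'joints': array([-1.471,  0.259,  1.536,  0.   ,  1.348, -0.203]), 'joint_vel': array([-0.001, -0.003, -0.003, -0.001, -0.   , -0.001]), 'tau': array([  0.001, -43.821, -28.464,   0.072,   0.036,  -0.   ]), 'position': array([ 0.164, -0.524,  0.218]), 'tool_rot': array([ 0.989,  0.151,  0.   , -0.001]), 'wrist_force': array([-0.582, -0.896, -0.036]), 'moment': array([-0.039,  0.005, -0.016]), 'grasp_force': 0.0, 'width': 0.09290558364177252}
```

View pics/scene0.png

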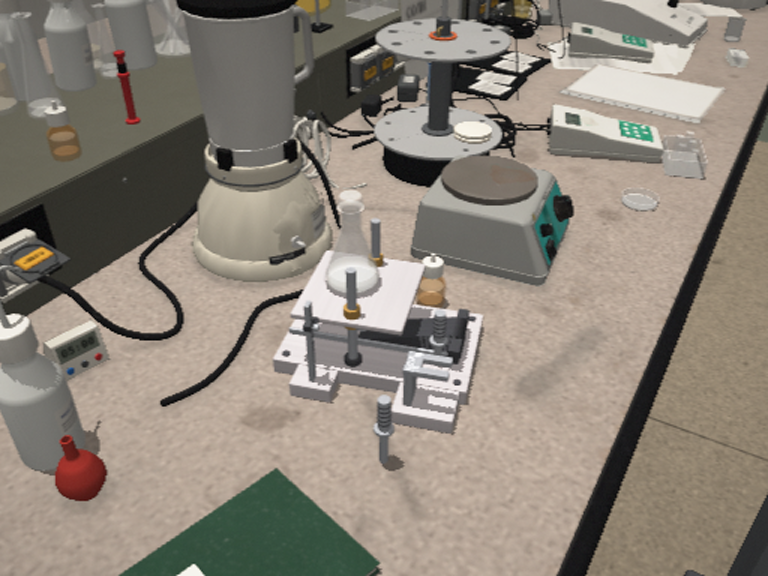

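View pics/top0.png

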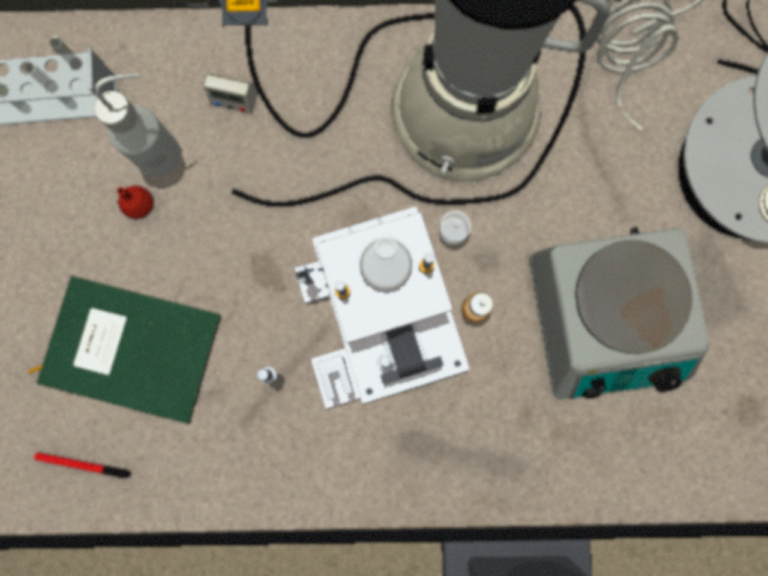

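The top view (750x576 scaled 1.5x) shows the frame at about (395,310), with the stage, the flask, the black wedge at (408,360), and the notch bracket at (335,378). Candidates for pin_grip are the pin in the bore at top (388,362)/scene (440,325), and a loose pin standing at top (267,376)/scene (384,415). The one farthest right (−y, larger top column) is the bore pin. I'll check it in close crops.

Run:
```python
from h import *
c=cam("top"); save(c,"pics/t1.png",(190,130,320,275),4)
c=cam("scene"); save(c,"pics/s1.png",(175,120,335,295),3.4)
```

```text
(no output)
```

View pics/t1.png

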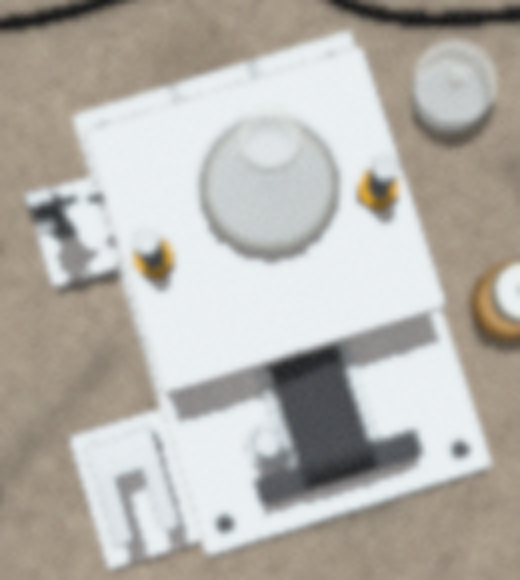

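View pics/s1.png

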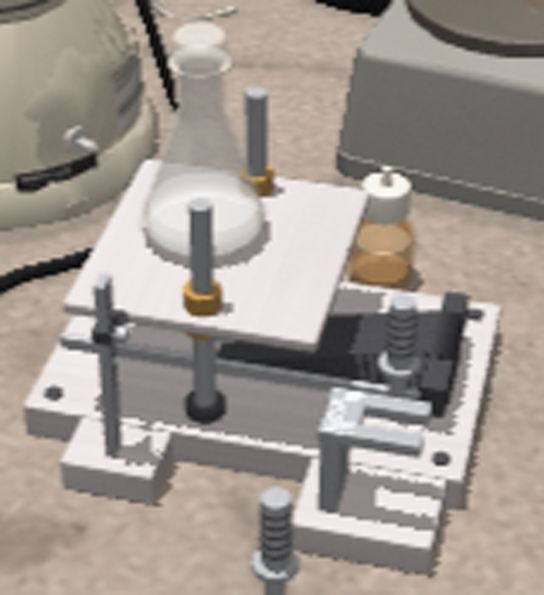

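The crops confirm the bore pin, just ahead of the wedge's ear, at top crop (268,440) and scene crop (402,330). The notch slot is open toward the robot at top crop (130,510), and the pointer and mark are near scene crop (115,330). Next I fit the frame pose from corner points.

```bash
cat > fit.py <<'E'
from h import *
from scipy.optimize import least_squares
ct,cs=cam("top"),cam("scene")
T=lambda X,Y:(190+(X+.5)/4-.5,130+(Y+.5)/4-.5)
S=lambda X,Y:(175+(X+.5)/3.4-.5,120+(Y+.5)/3.4-.5)
P=[(ct,(-117.5,75,20),T(205,553)),(ct,(-117.5,-75,20),T(491,465)),(ct,(-39.5,70,91),T(168,392)),(ct,(-39.5,-70,91),T(443,305)),
(ct,(92.5,70,91),T(75,115)),(ct,(92.5,-70,91),T(352,33)),(ct,(22.5,55,153),T(150,242)),(ct,(22.5,-55,153),T(382,168)),
(cs,(-117.5,-75,20),S(499,308)),(cs,(-117.5,75,20),S(463,485)),(cs,(117.5,75,20),S(27,403)),(cs,(22.5,55,153),S(200,205)),(cs,(22.5,-55,153),S(257,93)),
(cs,(-39.5,70,91),S(320,347)),(cs,(-39.5,-70,91),S(368,193)),(cs,(92.5,70,91),S(67,308)),(cs,(92.5,-70,91),S(150,162))]
def W(p,q):
    x,y,a,z=p; c,s=np.cos(a),np.sin(a); q=np.array(q)/1000
    return np.array([x+c*q[0]-s*q[1],y+s*q[0]+c*q[1],z+q[2]])
f=lambda p,P=P:np.concatenate([proj(c,W(p,q))-u for c,q,u in P])
np.set_printoptions(precision=4,suppress=True)
if __name__=="__main__":
    for Q in(P,P[:8],P[8:]):
        r=least_squares(lambda p:f(p,Q),[.55,.3,.2,0],loss="soft_l1"); print(r.x, np.degrees(r.x[2]))
        if Q is P: print(r.fun.reshape(-1,2)); pp=r.x; pp[3]=0
    for n,q in dict(bore=(-75.5,30,20),pin=(-75.5,30,74),notch=(-75.5,97,74)).items(): print(n,W(pp,q))
    print("pin tri (frame?)",tri(ct,T(268,432),cs,S(402,300)), "proj pin top",proj(ct,W(pp,(-75.5,30,94))),T(268,435),proj(cs,W(pp,(-75.5,30,94))),S(402,300))
    for n,q in dict(nl=(-100,113.5,74),nr=(-100,80.5,74)).items(): print(n,(proj(ct,W(pp,q))-[190,130])*4,(proj(cs,W(pp,q))-[175,120])*3.4)
E
python3 fit.py
```

```text
[ 0.6342  0.3026  0.2895 -0.0014] 16.585068761952144
[[ 0.5465  0.4363]
 [-0.0924 -0.2806]
 [-1.4128  0.7981]
 [ 0.8852  0.021 ]
 [ 1.355   4.0374]
 [ 1.9607  2.7971]
 [-1.3078 -0.172 ]
 [ 0.4366 -0.4226]
 [ 0.2054 -0.0325]
 [-0.1531 -0.2178]
 [-1.0198  2.0087]
 [ 0.3307  0.5924]
 [-0.2307  0.5142]
 [-0.8635 -0.4442]
 [ 0.7165 -0.3508]
 [-1.4592 -0.7118]
 [-1.8192 -0.4345]]
[0.6348 0.3034 0.2905 0.0023] 16.64427049792821
[ 0.6362  0.2974  0.2858 -0.0054] 16.37403504386958
bore [0.5533 0.3098 0.02  ]
pin [0.5533 0.3098 0.074 ]
notch [0.5342 0.374  0.074 ]
pin tri (frame?) (array([0.5567, 0.3086, 0.0928]), np.float64(0.0033058683250580707)) proj pin top [256.4097 240.255 ] (256.625, 238.375) [293.4296 208.1869] (292.88235294117646, 207.88235294117646)
nl [112.6627 545.9005] [421.4036 446.6056]
nr [179.4692 524.5335] [432.4479 401.5982]
```

```bash
sed -i 's/(ct,(92.5,70,91),T(75,115)),(ct,(92.5,-70,91),T(352,33))/(ct,(117.5,75,20),T(75,115)),(ct,(117.5,-75,20),T(352,33))/' fit.py; python3 fit.py
```

```text
[ 0.6343  0.3013  0.2833 -0.0023] 16.234501627280075
[[ 0.753   0.2805]
 [ 0.1846  0.0227]
 [-0.9308  0.6134]
 [ 1.4287  0.2932]
 [ 0.039   0.3031]
 [-0.2403 -0.1874]
 [-0.5651 -0.339 ]
 [ 1.2234 -0.2079]
 [ 0.582   0.2423]
 [-0.2433 -0.0408]
 [-0.69    1.6896]
 [ 0.5366  0.5964]
 [ 0.2845  0.6228]
 [-0.8291 -0.3881]
 [ 1.1683 -0.1768]
 [-1.1531 -0.9173]
 [-1.1772 -0.471 ]]
[ 0.6352  0.3017  0.2809 -0.0082] 16.095393452601424
[ 0.6362  0.2974  0.2858 -0.0054] 16.37403504386958
bore [0.5534 0.309  0.02  ]
pin [0.5534 0.309  0.074 ]
notch [0.5347 0.3734 0.074 ]
pin tri (frame?) (array([0.5567, 0.3086, 0.0928]), np.float64(0.0033058683250580707)) proj pin top [256.7933 240.2018] (256.625, 238.375) [293.5701 207.9535] (292.88235294117646, 207.88235294117646)
nl [113.5553 544.7411] [420.7757 445.6807]
nr [180.4812 523.7892] [432.2452 400.7993]
```

```bash
cat > g.py <<'E'
from h import *
from scipy.spatial.transform import Rotation as R
np.set_printoptions(precision=4,suppress=True)
F=np.array([.6350,.3010]); A=.2835
Rf=R.from_euler('z',A).as_matrix()
def w(q): return Rf@(np.array(q)/1000)+[F[0],F[1],0]
def tofr(p): return Rf.T@(np.array(p)-[F[0],F[1],0])*1000
def Rt(tilt=0): # tool x = frame x, y=-frame y, z down; tilt deg leans z toward +frame x
    return R.from_matrix(Rf)*R.from_euler('y',-tilt,degrees=True)*R.from_rotvec([np.pi,0,0])
def rel(target,tilt=0,s=None):
    s=s or ctrl.read_state(); r=R.from_quat(s["tool_rot"])
    d=r.inv().apply(np.array(target)-s["position"])
    rv=(r.inv()*Rt(tilt)).as_rotvec()
    print("t",s["t"],"pos fr",tofr(s["position"]),"w",s["width"],"F",s["wrist_force"],"gf",s["grasp_force"])
    print("shift units",d/.025,"turn units",rv/1.5, "yaw/tilt axes z:",r.apply([0,0,1]))
E
python3 -c "
from g import *
t=w((-75.5,30,135));print(t);rel(t)"
```

```text
[0.5541 0.3087 0.135 ]
t 0.4 pos fr [-683.1869 -661.1781  218.5168] w 0.09286450946455728 F [ 0.0631  0.1221 -0.9019] gf 0.0
shift units [ 24.8373 -27.171    3.3499] turn units [-0.0002 -0.      0.0129] yaw/tilt axes z: [-0.0001  0.0003 -1.    ]
```

>>> drive_tool(deltas=[[[0.9,-0.98,0,0,0,0.013,50],[0.9,-0.98,0,0,0,0,50],[0.9,-0.98,0,0,0,0,50],[0.9,-0.98,0,0,0,0,50],[0.9,-0.98,0,0,0,0,50],[0.9,-0.98,0,0,0,0,50],[0.9,-0.98,0,0,0,0,50],[0.9,-0.98,0,0,0,0,50],[0.9,-0.98,0,0,0,0,50],[0.9,-0.98,0,0,0,0,50],[0.9,-0.98,0,0,0,0,50],[0.9,-0.98,0,0,0,0,50],[0.9,-0.98,0,0,0,0,50],[0.9,-0.98,0,0,0,0,50],[0.9,-0.98,0,0,0,0,50],[0.9,-0.98,0,0,0,0,50],[0.9,-0.98,0,0,0,0,50],[0.9,-0.98,0,0,0,0,50],[0.9,-0.98,0,0,0,0,50],[0.9,-0.98,0,0,0,0,50]]])

```text
t: 2.07
position: [0.459, 0.0734, 0.2189]
tool_rot: [0.99, 0.141, 0.0, 0.0]
wrist_force: [0.2, -0.4, 1.2]
width: 0.0499
grasp_force: 0.0
```

>>> drive_tool(deltas=[[[0.9,-0.98,0,0,0,0,50],[0.9,-0.98,0,0,0,0,50],[0.9,-0.98,0,0,0,0,50],[0.9,-0.98,0,0,0,0,50],[0.9,-0.98,0,0,0,0,50],[0.9,-0.98,0,0,0,0,50],[0.9,-0.98,0,0,0,0,50],[0,0,0,0,0,0,50],[0,0,0,0,0,0,50]]])

```text
t: 2.82
position: [0.5618, 0.2815, 0.2177]
tool_rot: [0.99, 0.142, -0.001, 0.0]
wrist_force: [-0.4, -0.0, 0.6]
width: 0.05
grasp_force: 0.0
```

```bash
python3 -c "
from g import *
t=w((-75.5,30,110));print(t);rel(t)
c=cam('top'); save(c,'pics/t2.png',(200,180,320,280),5)
c=cam('scene'); save(c,'pics/s2.png',(240,120,340,240),5)"
```

```text
[0.5541 0.3087 0.11  ]
t 2.8167 pos fr [-75.7453   1.8025 217.6891] w 0.049973282526790376 F [-0.3901 -0.0347  0.5802] gf 0.0
shift units [ 0.0178 -1.1284  4.3074] turn units [0.0001 0.0008 0.0015] yaw/tilt axes z: [-0.0012 -0.0005 -1.    ]
```

>>> drive_tool(deltas=[[[0,-0.6,0.5,0,0,0,50],[0.02,-0.53,0.8,0,0,0,50],[0,0,0.8,0,0,0,50],[0,0,0.8,0,0,0,50],[0,0,0.8,0,0,0,50],[0,0,0.6,0,0,0,50],[0,0,0,0,0,0,50]]])

```text
t: 3.5
position: [0.5512, 0.3062, 0.1072]
tool_rot: [0.99, 0.141, -0.004, 0.001]
wrist_force: [-0.3, 0.1, -0.4]
width: 0.0504
grasp_force: 0.0
```

```bash
python3 -c "
from g import *
t=w((-75.5,30,64));rel(t)
c=cam('scene'); save(c,'pics/s2.png',(240,130,340,240),5)"
```

```text
t 3.5 pos fr [-78.9559  28.4083 107.1841] w 0.05036314177762348 F [-0.3478  0.1043 -0.412 ] gf 0.0
shift units [ 0.1505 -0.0642  1.7263] turn units [ 0.0001  0.0048 -0.0009] yaw/tilt axes z: [-0.0068 -0.0022 -1.    ]
```

View pics/s2.png

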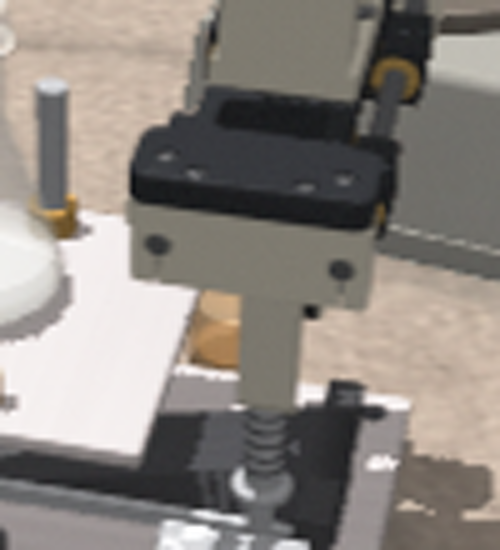

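The fingers (crop column ~270) sit right above the pin's grip (column ~267, row 440), clear of the stage. I'll descend and grip.

>>> drive_tool(deltas=[[[0.14,-0.06,0.4,0,0,0,50],[0,0,0.5,0,0,0,50],[0,0,0.5,0,0,0,50],[0,0,0.2,0,0,0,50],[0,0,0,0,0,0,50],[0,0,0,0,0,0,50]]])

```text
t: 4.05
position: [0.5578, 0.3101, 0.0717]
tool_rot: [0.99, 0.141, 0.0, -0.0]
wrist_force: [-0.5, 0.2, 0.0]
width: 0.0499
grasp_force: 0.0
```

```bash
python3 -c "
from g import *
t=w((-75.5,30,64));rel(t)"
```

```text
t 4.05 pos fr [-71.6122  30.2943  71.7302] w 0.049905866774371734 F [-0.4824  0.2196  0.0413] gf 0.0
shift units [-0.1558  0.0119  0.3091] turn units [-0.0001 -0.0006 -0.0003] yaw/tilt axes z: [ 0.0008  0.0003 -1.    ]
```

>>> drive_tool(deltas=[[[-0.1,0,0.15,0,0,0,50],[0,0,0.15,0,0,0,40],[0,0,0,0,0,0,40],[0,0,0,0,0,0,25],[0,0,0,0,0,0,16],[0,0,0,0,0,0,8],[0,0,0,0,0,0,8],[0,0,0,0,0,0,8],[0,0,0,0,0,0,8]]], grip_force=20)

```text
t: 4.8
position: [0.555, 0.3094, 0.0638]
tool_rot: [0.99, 0.141, 0.0, -0.0]
wrist_force: [0.1, -0.1, 0.0]
width: 0.0137
grasp_force: 20.0
```

```bash
python3 -c "
from g import *
t=w((-75.5,30,64));rel(t); print(ctrl.read_state()['position'])
c=cam('scene'); save(c,'pics/s3.png',(240,130,340,240),5)"
```

```text
t 4.8 pos fr [-74.4085  30.4592  63.825 ] w 0.013665053650030703 F [ 0.1064 -0.1487  0.0054] gf 19.975898265838623
shift units [-0.0437  0.0184 -0.007 ] turn units [-0.0002 -0.0002 -0.0002] yaw/tilt axes z: [ 0.0003  0.0004 -1.    ]
[0.555  0.3094 0.0638]
```

>>> drive_tool(deltas=[[[0,0,-0.3,0,0,0,8],[0,0,-0.5,0,0,0,8],[0,0,-0.5,0,0,0,8],[0,0,-0.5,0,0,0,8],[0,0,-0.5,0,0,0,8],[0,0,-0.5,0,0,0,8],[0,0,-0.5,0,0,0,8],[0,-0.3,0,0,0,0,8],[0,-0.5,0,0,0,0,8],[0,-0.5,0,0,0,0,8],[-0.1,-0.5,0,0,0,0,8],[0,-0.5,0,0,0,0,8],[0,-0.3,0,0,0,0,8],[0,0,0,0,0,0,8],[0,0,0,0,0,0,8],[0,0,0,0,0,0,8],[0,0,0,0,0,0,8]]])

```text
t: 6.27
position: [0.5346, 0.3704, 0.1461]
tool_rot: [0.99, 0.141, -0.0, 0.0]
wrist_force: [0.0, 0.2, -0.6]
width: 0.0137
grasp_force: 20.0
```

```bash
python3 -c "
from g import *
t=w((-77.4,97.46,88));rel(t); print(ctrl.read_state()['position'])
c=cam('scene'); save(c,'pics/s4.png',(200,130,340,270),4)"
```

```text
t 6.2667 pos fr [-76.9508  94.745  146.0697] w 0.013739910205489 F [ 0.0204  0.2123 -0.5738] gf 19.97565597295761
shift units [-0.0177 -0.1093  2.3228] turn units [ 0.0002  0.0001 -0.0005] yaw/tilt axes z: [-0.     -0.0003 -1.    ]
[0.5346 0.3704 0.1461]
```

View pics/s4.png

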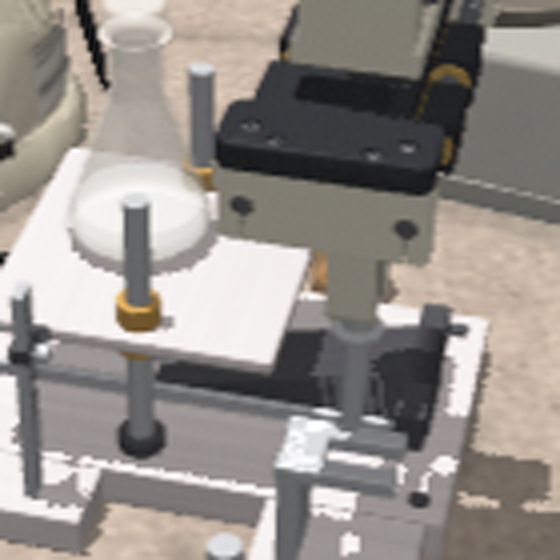

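The pin is held upright and out of the bore (tip at crop (357,420)), just short of the slot in +y. I'll correct by 2.7 mm, settle and lower partway.

>>> drive_tool(deltas=[[[-0.02,-0.11,0,0,0,0,8],[0,0,0,0,0,0,8],[0,0,0,0,0,0,8],[0,0,0,0,0,0,8]]])

```text
t: 6.65
position: [0.5332, 0.3733, 0.1462]
tool_rot: [0.99, 0.141, 0.0, 0.0]
wrist_force: [0.3, -0.3, -0.8]
width: 0.0135
grasp_force: 20.0
```

```bash
python3 -c "
from g import *
t=w((-77.4,97.46,88));rel(t)"
```

```text
t 6.65 pos fr [-77.5019  97.8813 146.1985] w 0.013494439638516762 F [ 0.2856 -0.2684 -0.7833] gf 19.975735545158386
shift units [0.004  0.0168 2.3279] turn units [ 0.     -0.     -0.0003] yaw/tilt axes z: [ 0.0001 -0.     -1.    ]
```

>>> drive_tool(deltas=[[[0,0.015,0.2,0,0,0,8],[0,0,0.2,0,0,0,8],[0,0,0.2,0,0,0,8],[0,0,0.2,0,0,0,8],[0,0,0.2,0,0,0,8],[0,0,0,0,0,0,8],[0,0,0,0,0,0,8]]])

```text
t: 7.23
position: [0.5329, 0.3729, 0.1205]
tool_rot: [0.99, 0.141, -0.001, 0.0]
wrist_force: [0.3, -0.5, -0.9]
width: 0.0135
grasp_force: 20.0
```

```bash
python3 -c "
from g import *
t=w((-77.4,97.46,88));rel(t)
print(ctrl.read_state()['moment'])
c=cam('scene'); save(c,'pics/s5.png',(230,170,330,270),5)"
```

```text
t 7.2333 pos fr [-77.866   97.6127 120.4989] w 0.013472964891952597 F [ 0.3246 -0.5434 -0.8781] gf 19.97568815946579
shift units [0.0201 0.0059 1.2999] turn units [ 0.0001  0.0008 -0.0001] yaw/tilt axes z: [-0.0011 -0.0005 -1.    ]
[-0.0174 -0.0154 -0.0639]
```

View pics/s5.png

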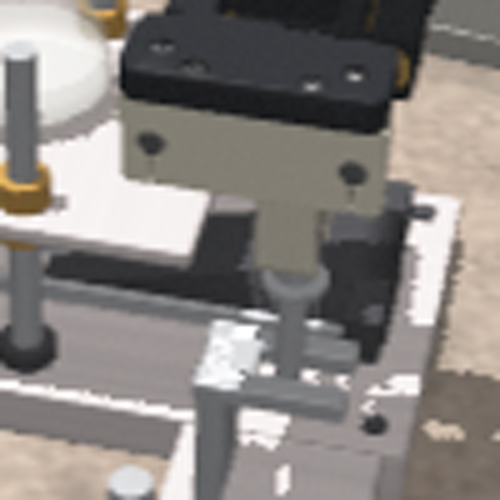

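The shank (crop (292,350)) is between the two prongs with no contact force, so I'll lower it the rest of the way.

>>> drive_tool(deltas=[[[0,0,0.25,0,0,0,8],[0,0,0.25,0,0,0,8],[0,0,0.25,0,0,0,8],[0,0,0.25,0,0,0,8],[0,0,0.2,0,0,0,8],[0,0,0.08,0,0,0,8],[0,0,0,0,0,0,8],[0,0,0,0,0,0,8]]])

```text
t: 7.95
position: [0.5333, 0.3731, 0.0891]
tool_rot: [0.99, 0.141, 0.0, -0.0]
wrist_force: [-0.5, -0.3, -1.1]
width: 0.0138
grasp_force: 20.0
```

```bash
python3 -c "
from g import *
t=w((-77.4,97.46,88));rel(t)"
```

```text
t 7.95 pos fr [-77.4516  97.6947  89.1052] w 0.013829012345322191 F [-0.4706 -0.32   -1.143 ] gf 19.97692108154297
shift units [0.0021 0.0094 0.0442] turn units [-0.     -0.     -0.0001] yaw/tilt axes z: [ 0.0001  0.     -1.    ]
```

>>> drive_tool(deltas=[[[0.04,0,0.03,0,0,0,8],[0,0,0.02,0,0,0,8],[0,0,0,0,0,0,8],[0,0,0,0,0,0,8]]])

```text
t: 8.28
position: [0.5343, 0.3734, 0.088]
tool_rot: [0.99, 0.141, 0.0, -0.0]
wrist_force: [0.0, 0.2, 0.4]
width: 0.0137
grasp_force: 20.0
```

>>> drive_tool(deltas=[[[0,0,0,0,0,0,16],[0,0,0,0,0,0,22],[0,0,0,0,0,0,30],[0,0,0,0,0,0,34],[0,0,-0.3,0,0,0,34],[0,0,-0.6,0,0,0,34],[0,0,-0.8,0,0,0,34],[0,0,-0.8,0,0,0,34],[0,0,-0.3,0,0,0,34],[0,0,0,0,0,0,34]]])

```text
t: 9.12
position: [0.5357, 0.3741, 0.161]
tool_rot: [0.99, 0.141, 0.003, -0.001]
wrist_force: [0.4, -0.1, 0.5]
width: 0.0341
grasp_force: 0.0
```

```bash
python3 -c "
from g import *
t=w((-110,-15,140));rel(t)
c=cam('scene'); save(c,'pics/s6.png',(200,130,340,270),4)"
```

```text
t 9.1167 pos fr [-74.9242  97.9645 160.9594] w 0.034087450307631065 F [ 0.3705 -0.0503  0.4829] gf 0.0
shift units [-1.407   4.5194  0.8271] turn units [-0.0005 -0.0036 -0.0001] yaw/tilt axes z: [ 0.0049  0.0023 -1.    ]
```

View pics/s6.png

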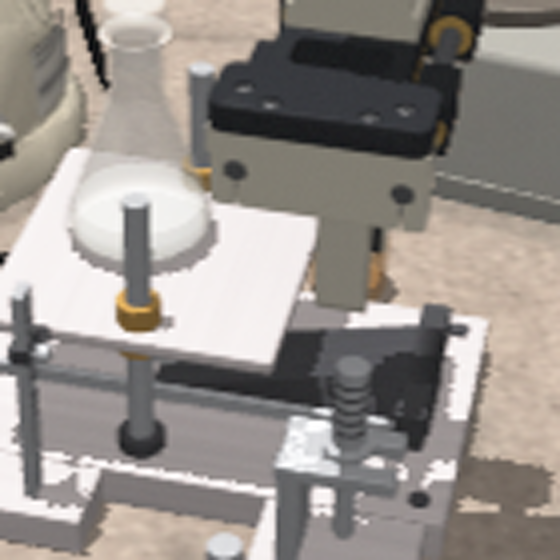

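The pin now hangs upright in the slot by its collar (crop (350,440)), and the gripper is clear. Next I move behind the wedge, shut the fingers and lean the tool.

>>> drive_tool(deltas=[[[-0.7,0.5,0,0,0,0,20],[-0.7,0.9,0,0,0,0,5],[-0.7,0.9,0,0,0,0,0],[-0.7,0.9,0,0,0,0,0],[-0.3,0.9,0,0,0,0,0],[0,0.4,0,0,0,0,0],[0,0,0,0,0,0,0]]], grip_force=20)

```text
t: 9.75
position: [0.4912, 0.2418, 0.157]
tool_rot: [0.99, 0.14, -0.001, 0.0]
wrist_force: [0.1, 0.6, 0.8]
width: 0.0005
grasp_force: 0.0
```

```bash
python3 -c "
from g import *
t=w((-150,-15,140));rel(t,42)"
```

```text
t 9.75 pos fr [-154.5814  -16.5824  157.0352] w 0.0005022133806491291 F [0.0567 0.6394 0.7794] gf 0.0
shift units [ 0.1841 -0.0641  0.6811] turn units [ 0.0009  0.4897 -0.0017] yaw/tilt axes z: [-0.0013 -0.0007 -1.    ]
```

>>> drive_tool(deltas=[[[0,0,0,0,0.06,0,0],[0,0,0,0,0.07,0,0],[0,0,0,0,0.07,0,0],[0,0,0,0,0.07,0,0],[0,0,0,0,0.07,0,0],[0,0,0,0,0.07,0,0],[0,0,0,0,0.07,0,0],[0,0,0,0,0,0,0],[0,0,0,0,0,0,0],[0,0,0,0,0,0,0]]])

```text
t: 10.58
position: [0.4929, 0.2426, 0.1707]
tool_rot: [0.929, 0.133, 0.342, -0.051]
wrist_force: [0.3, 0.3, -0.2]
width: 0.0004
grasp_force: 0.0
```

```bash
python3 -c "
from g import *
rel(w((-130,-15,40)),42)
ct,cs=cam('top'),cam('scene')
# pointer/mark pixels expected
for n,q in dict(ptr=(60,77.5,87),mark=(60,80.5,100)).items(): print(n,proj(cs,w(q)),proj(ct,w(q)))
save(cs,'pics/s7.png',(188,190,224,226),16)"
```

```text
t 10.5833 pos fr [-152.7561  -16.2778  170.732 ] w 0.0003591665067562394 F [ 0.3255  0.2881 -0.2194] gf 0.0
shift units [-2.6975 -0.031   4.5715] turn units [-0.0028  0.0184 -0.0002] yaw/tilt axes z: [ 0.6213  0.1854 -0.7613]
ptr [209.6285 215.3849] [211.9866 179.1516]
mark [208.6945 210.3946] [209.759  178.4456]
```

View pics/s7.png

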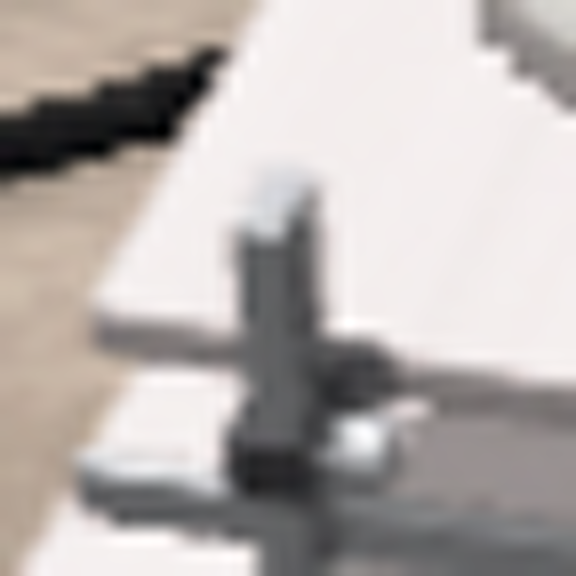

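The crop shows the scale bar (crop column ~280), a dark fin near (365,372), a dark block on the bar at (265,455), and a light blob at (365,440). To tell mark from pointer I'll compare grey values with projected positions.

```bash
python3 -c "
from g import *
ct,cs=cam('top'),cam('scene')
for n,q in dict(ptr0=(60,77.5,87),ptr13=(60,77.5,100),ptrbase=(60,70,87),mark=(60,80.5,100),bar87=(60,96,87),bar100=(60,96,100),bar130=(60,96,130),barbase=(60,96,20),stage_edge60top=(60,70,91),s60bot=(60,70,83)).items(): print(n,proj(cs,w(q)),proj(ct,w(q)))
for c,(x,y) in((cs,(200,206)),(ct,(194,172))):
  g=c['pixels'].astype(int).sum(2)//3
  print('     ',*['%3d'%i for i in range(x,x+22)])
  for r in range(y,y+20): print(r,':',*['%3d'%v for v in g[r,x:x+22]])
"
```

```text
ptr0 [209.6285 215.3849] [211.9866 179.1516]
ptr13 [209.2541 209.3378] [211.293 177.976]
ptrbase [210.9981 212.751 ] [215.7613 177.9957]
mark [208.6945 210.3946] [209.759  178.4456]
bar87 [206.1651 222.0455] [202.666  182.0056]
bar100 [205.7505 215.9532] [201.8276 180.8734]
bar130 [204.7624 201.435 ] [199.7901 178.1218]
barbase [208.1821 251.6837] [206.6111 187.3332]
stage_edge60top [210.8884 210.9081] [215.568  177.6325]
s60bot [211.1071 214.5834] [215.9528 178.3555]
      200 201 202 203 204 205 206 207 208 209 210 211 212 213 214 215 216 217 218 219 220 221
206 : 240 231 182 100  98  94  80 119 206 239 240 239 239 239 239 239 237 237 238 239 239 240
207 : 239 237 209 100  98  93  75 116 208 240 239 239 239 240 240 238 236 238 239 240 240 239
208 : 237 237 212 100  98  93  82 109 202 240 239 239 239 240 239 237 237 238 239 240 240 238
209 : 233 236 213  99  98  95  83  89 186 239 239 239 239 240 237 237 238 239 239 240 239 239
210 : 177 203 190 119  98  96  78  90 189 239 240 240 240 239 237 237 238 239 239 239 238 239
211 : 129 134 125 105  98  96  88  85 102 123 129 159 218 235 2
[... 2620 characters left out ...]
85 134 193 227 238 241 241 241 240 238 231
185 : 151 154 151 140 124 120 126 131 126 107  76  72 103 154 205 233 240 240 240 240 239 232
186 : 152 156 155 150 150 161 169 170 156 122  84  69  81 116 171 220 237 241 241 241 239 236
187 : 152 154 154 157 167 181 188 186 162 121  85  67  74  91 138 199 232 240 241 241 241 238
188 : 151 151 155 155 163 180 196 197 174 133  94  77  83  94 127 185 227 238 241 241 240 238
189 : 149 153 154 151 155 180 214 221 212 176 136 110 106 114 135 177 222 237 239 241 240 236
190 : 152 153 152 148 155 179 216 231 233 219 184 150 133 131 141 165 200 227 237 240 238 233
191 : 151 150 150 151 152 172 209 233 238 233 214 172 148 142 141 150 170 204 223 230 232 232
```

>>> drive_tool(deltas=[[[-0.45,0,0.6,0,0.018,0,0],[-0.45,0,0.8,0,0,0,0],[-0.45,0,0.8,0,0,0,0],[-0.45,0,0.8,0,0,0,0],[-0.45,0,0.8,0,0,0,0],[-0.45,-0.03,0.7,0,0,0,0],[0,0,0,0,0,0,0],[0,0,0,0,0,0,0]]])

```text
t: 11.45
position: [0.5123, 0.2234, 0.1047]
tool_rot: [0.937, 0.144, 0.309, -0.077]
wrist_force: [0.4, -0.1, -0.1]
width: 0.0005
grasp_force: 0.0
```

```bash
python3 -c "
from g import *
rel(w((-110,-15,40)),42)
r=R.from_quat(ctrl.read_state()['tool_rot']);print('10mm +framex units',r.inv().apply(Rf@[.01,0,0])/.025)"
```

```text
t 11.45 pos fr [-139.4557  -40.1714  104.6778] w 0.0005450641532903179 F [ 0.36   -0.1408 -0.131 ] gf 0.0
shift units [-0.6162 -0.8161  2.8372] turn units [-0.0452  0.0582 -0.0022] yaw/tilt axes z: [ 0.5575  0.2331 -0.7968]
10mm +framex units [0.3195 0.0162 0.2402]
```

```bash
python3 -c "
from g import *
s=ctrl.read_state();print(s['joints'],s['joint_vel'],s['tau'])"
```

```text
[0.0865 0.1392 2.2575 1.0045 0.2198 0.418 ] [ 0.0138 -0.0259 -0.0053 -0.0507  0.0007  0.0382] [ -0.3893 -28.0633 -20.4566   1.3826  -1.1287  -0.7994]
```

```bash
cat > kin.py <<'E'
from g import *
from scipy.optimize import least_squares
s=ctrl.read_state()
S=[([-1.471,.259,1.535,0,1.348,-.203],[.164,-.525,.219],[0,0,-1]),(s["joints"],s["position"],R.from_quat(s["tool_rot"]).apply([0,0,1]))]
def fk(p,j):
    h,L1,L2,_=p; r=L1*np.sin(j[1])+L2*np.sin(j[1]+j[2]); return np.array([r*np.cos(j[0]),r*np.sin(j[0]),h+L1*np.cos(j[1])+L2*np.cos(j[1]+j[2])])
f=lambda p:np.concatenate([fk(p,j)-(np.array(P)-p[3]*np.array(z)) for j,P,z in S])
r=least_squares(f,[.3,.4,.4,.25]); K=r.x; print(K,r.cost,r.fun)
def ik(pos,z):
    h,L1,L2,Lt=K; W=np.array(pos)-Lt*np.array(z); rr=np.hypot(W[0],W[1]); zz=W[2]-h; D=np.hypot(rr,zz)
    c=(D*D-L1*L1-L2*L2)/(2*L1*L2); j3=np.arccos(np.clip(c,-1,1)); j2=np.arctan2(rr,zz)-np.arctan2(L2*np.sin(j3),L1+L2*np.cos(j3))
    a=np.arctan2(W[1],W[0]);b=j2+j3; fd=np.array([np.sin(b)*np.cos(a),np.sin(b)*np.sin(a),np.cos(b)])
    return a,j2,j3,np.arccos(fd@z),b,c
E
python3 - <<'E'
from kin import *
for tilt in(20,30,36,42,48):
    for az in(0,16.24,35):
        z=np.array([np.sin(np.radians(tilt))*np.cos(np.radians(az)),np.sin(np.radians(tilt))*np.sin(np.radians(az)),-np.cos(np.radians(tilt))])
        print(tilt,az,[round(float(ik(w((x,-15,40)),z)[3]),2) for x in(-150,-120,-100,-60,-30)])
E
```

```text
[0.0905 0.6114 0.3736 0.3876] 0.012582844512037582 [-0.1121  0.0066 -0.0078  0.0406 -0.1039  0.0078]
20 0 [0.5, 0.52, 0.54, 0.57, 0.6]
20 16.24 [0.41, 0.44, 0.46, 0.49, 0.53]
20 35 [0.41, 0.44, 0.46, 0.5, 0.53]
30 0 [0.38, 0.38, 0.38, 0.39, 0.41]
30 16.24 [0.16, 0.17, 0.18, 0.21, 0.23]
30 35 [0.15, 0.17, 0.18, 0.22, 0.25]
36 0 [0.41, 0.39, 0.39, 0.38, 0.37]
36 16.24 [0.21, 0.18, 0.16, 0.14, 0.13]
36 35 [0.19, 0.18, 0.17, 0.16, 0.16]
42 0 [0.52, 0.5, 0.48, 0.45, 0.43]
42 16.24 [0.41, 0.37, 0.35, 0.3, 0.26]
42 35 [0.4, 0.37, 0.35, 0.31, 0.28]
48 0 [0.69, 0.66, 0.64, 0.6, 0.57]
48 16.24 [0.67, 0.62, 0.59, 0.53, 0.48]
48 35 [0.67, 0.62, 0.59, 0.53, 0.49]
```

```bash
sed -i 's/h,L1,L2,_=p; r=L1/h,L1,L2,_,d=p; r=L1/; s/return np.array(\[r\*np.cos(j\[0\]),r\*np.sin(j\[0\]),h/c,q=np.cos(j[0]),np.sin(j[0]); return np.array([r*c-d*q,r*q+d*c,h/; s/\[.3,.4,.4,.25\]/[.3,.4,.4,.25,.1]/; s/h,L1,L2,Lt=K;/h,L1,L2,Lt,d=K;/; s/rr=np.hypot(W\[0\],W\[1\])/rr=np.sqrt(W[0]**2+W[1]**2-d*d)/; s/a=np.arctan2(W\[1\],W\[0\])/a=np.arctan2(W[1],W[0])-np.arctan2(d,rr)/' kin.py
cat > scan.py <<'E'
from kin import *
for tilt in(20,30,36,42,48,54):
    for az in(0,16.24,35,50):
        z=np.array([np.sin(np.radians(tilt))*np.cos(np.radians(az)),np.sin(np.radians(tilt))*np.sin(np.radians(az)),-np.cos(np.radians(tilt))])
        print(tilt,az,[round(float(ik(w((x,-15,40)),z)[3]),2) for x in(-150,-120,-100,-60,-30)])
z=S[1][2];print(ik(S[1][1],z),S[1][0])
E
python3 scan.py
```

```text
[-0.0204  0.663   0.3776  0.3181  0.1153] 2.096822033909913e-05 [ 0.0043  0.0012 -0.0003  0.0017 -0.0043  0.0003]
20 0 [0.43, 0.45, 0.47, 0.51, 0.54]
20 16.24 [0.39, 0.41, 0.43, 0.47, 0.51]
20 35 [0.44, 0.47, 0.48, 0.52, 0.55]
20 50 [0.54, 0.56, 0.58, 0.61, 0.64]
30 0 [0.22, 0.24, 0.25, 0.28, 0.3]
30 16.24 [0.1, 0.13, 0.14, 0.18, 0.22]
30 35 [0.29, 0.3, 0.3, 0.33, 0.35]
30 50 [0.47, 0.47, 0.48, 0.5, 0.52]
36 0 [0.22, 0.21, 0.21, 0.21, 0.22]
36 16.24 [0.1, 0.07, 0.06, 0.03, 0.04]
36 35 [0.31, 0.3, 0.3, 0.29, 0.29]
36 50 [0.5, 0.49, 0.49, 0.5, 0.5]
42 0 [0.35, 0.33, 0.31, 0.28, 0.27]
42 16.24 [0.31, 0.28, 0.25, 0.21, 0.17]
42 35 [0.44, 0.41, 0.4, 0.37, 0.35]
42 50 [0.58, 0.57, 0.56, 0.55, 0.54]
48 0 [0.54, 0.51, 0.49, 0.44, 0.41]
48 16.24 [0.54, 0.5, 0.48, 0.42, 0.38]
48 35 [0.62, 0.59, 0.56, 0.52, 0.49]
48 50 [0.71, 0.69, 0.68, 0.65, 0.63]
54 0 [0.76, 0.72, 0.69, 0.64, 0.6]
54 16.24 [0.81, 0.75, 0.72, 0.65, 0.6]
54 35 [0.85, 0.8, 0.77, 0.71, 0.67]
54 50 [0.86, 0.84, 0.82, 0.79, 0.76]
(np.float64(0.09931841728800966), np.float64(0.13997341448220857), np.float64(2.2577999415344943), np.float64(0.21199443822313016), np.float64(2.3977733560167027), np.float64(-0.6342233779719695)) [0.0865 0.1392 2.2575 1.0045 0.2198 0.418 ]
```

```bash
cat >> kin.py <<'E'
def full(pos,Rot,C=None):
    z=Rot.apply([0,0,1]); a,j2,j3,j5,b,c=ik(pos,z)
    M=(R.from_euler('ZY',[a,b])).inv()*Rot*R.from_euler('z',-C)
    e=M.as_euler('ZYZ'); return np.array([a,j2,j3,e[0],e[1],e[2]])
def Rz(tilt,az): # tool y kept horizontal, az rel. frame x
    return R.from_matrix(Rf)*R.from_euler('z',az,degrees=True)*R.from_euler('y',-tilt,degrees=True)*R.from_rotvec([np.pi,0,0])
E
python3 - <<'E'
from kin import *
for C in(np.pi/2,-np.pi/2): print(full(s["position"],R.from_quat(s["tool_rot"]),C),s["joints"])
C=-np.pi/2 
p=w((-150,-20,110))
for C in(np.pi/2,-np.pi/2):
  for t,az in((37,6),(37,20),(40,35),(44,30),(48,20),(48,0)): print(t,az,full(p,Rz(t,az),C))
  for q in((-130,-20,40),(-100,-20,40),(-60,-20,40),(-20,-20,40)): print(q,full(w(q),Rz(48,0),C))
E
```

```text
[-0.0204  0.663   0.3776  0.3181  0.1153] 2.096822033909913e-05 [ 0.0043  0.0012 -0.0003  0.0017 -0.0043  0.0003]
[0.0993 0.14   2.2578 0.9964 0.212  0.4359] [0.0865 0.1392 2.2575 1.0045 0.2198 0.418 ]
[ 0.0993  0.14    2.2578  0.9964  0.212  -2.7057] [0.0865 0.1392 2.2575 1.0045 0.2198 0.418 ]
37 6 [0.1571 0.1229 2.2578 0.8283 0.1882 0.5657]
37 20 [0.0329 0.1289 2.2498 1.0547 0.4012 0.0526]
40 35 [-0.096   0.1608  2.2464  1.1328  0.6354 -0.3358]
44 30 [-0.1036  0.1505  2.322   1.3694  0.5944 -0.5057]
48 20 [-0.0503  0.1362  2.4142  1.7925  0.5015 -0.7501]
48 0 [ 0.2046  0.1347  2.4164  2.9048  0.2525 -1.3941]
(-130, -20, 40) [ 0.2095  0.3081  2.5136  3.0306  0.5192 -1.5239]
(-100, -20, 40) [ 0.2158  0.3333  2.4468  3.032   0.4775 -1.5187]
(-60, -20, 40) [ 0.2228  0.3678  2.3573  3.0314  0.4226 -1.5109]
(-20, -20, 40) [ 0.2284  0.4035  2.2668  3.0275  0.3679 -1.5012]
37 6 [ 0.1571  0.1229  2.2578  0.8283  0.1882 -2.5759]
37 20 [ 0.0329  0.1289  2.2498  1.0547  0.4012 -3.089 ]
40 35 [-0.096   0.1608  2.2464  1.1328  0.6354  2.8058]
44 30 [-0.1036  0.1505  2.322   1.3694  0.5944  2.6359]
48 20 [-0.0503  0.1362  2.4142  1.7925  0.5015  2.3915]
48 0 [0.2046 0.1347 2.4164 2.9048 0.2525 1.7475]
(-130, -20, 40) [0.2095 0.3081 2.5136 3.0306 0.5192 1.6177]
(-100, -20, 40) [0.2158 0.3333 2.4468 3.032  0.4775 1.6229]
(-60, -20, 40) [0.2228 0.3678 2.3573 3.0314 0.4226 1.6307]
(-20, -20, 40) [0.2284 0.4035 2.2668 3.0275 0.3679 1.6404]
```

```bash
cat >> kin.py <<'E'
def go(q,tilt,az):
    s=ctrl.read_state(); r=R.from_quat(s["tool_rot"]); T=Rz(tilt,az)
    z=Rf.T@r.apply([0,0,1]); print("t",s["t"],"fr",tofr(s["position"]),"tilt/az",np.degrees(np.arccos(-z[2])),np.degrees(np.arctan2(z[1],z[0])),"j",s["joints"],"F",s["wrist_force"])
    print("shift",r.inv().apply(w(q)-s["position"])/.025,"turn",(r.inv()*T).as_rotvec()/1.5,"after-turn shift",T.inv().apply(w(q)-s["position"])/.025)
E
python3 - <<'E'
from kin import *
go((-140,-20,105),42,22)
E
```

```text
[-0.0204  0.663   0.3776  0.3181  0.1153] 2.096822033909913e-05 [ 0.0043  0.0012 -0.0003  0.0017 -0.0043  0.0003]
t 11.45 fr [-139.4557  -40.1714  104.6778] tilt/az 37.172794736309974 6.4462547803878625 j [0.0865 0.1392 2.2575 1.0045 0.2198 0.418 ] F [ 0.36   -0.1408 -0.131 ]
shift [-0.0099 -0.8066  0.0314] turn [ 0.118   0.0507 -0.1994] after-turn shift [ 0.2182 -0.7563  0.1792]
```

>>> drive_tool(deltas=[[[0,0,0,0.024,0.01,-0.04,0],[0,0,0,0.024,0.01,-0.04,0],[0,0,0,0.024,0.01,-0.04,0],[0,0,0,0.024,0.01,-0.04,0],[0,0,0,0.024,0.01,-0.04,0],[0,0,0,0,0,0,0],[0,0,0,0,0,0,0]]])

```text
t: 12.03
position: [0.5115, 0.2231, 0.1047]
tool_rot: [0.889, 0.291, 0.334, -0.115]
wrist_force: [0.8, 0.5, 0.7]
width: 0.0003
grasp_force: 0.0
```

Run:
```python
from kin import *
go((-140,-20,105),48,20)
```

```text
[-0.0214  0.663   0.3717  0.3184  0.1218] 0.00019233456543347658 [ 0.0102  0.0075 -0.0002  0.0089 -0.012   0.0002]
t 12.0333 fr [-140.3817  -40.1915  104.728 ] tilt/az 41.344827562424136 20.819670142929862 j [-0.1076  0.163   2.2979  1.3566  0.4814 -0.36  ] F [0.8171 0.5151 0.7112]
shift [ 0.2229 -0.7527  0.1909] turn [-0.0062  0.0775 -0.0025] after-turn shift [ 0.2025 -0.7537  0.2087]
```

>>> drive_tool(deltas=[[[0,-0.3,0,-0.003,0.04,0,0],[0,-0.4,0,-0.003,0.04,0,0],[0,0,0,0,0,0,0],[0,0,0,0,0,0,0]]])

```text
t: 12.37
position: [0.5009, 0.237, 0.1035]
tool_rot: [0.873, 0.286, 0.373, -0.129]
wrist_force: [0.9, 0.3, 0.3]
width: 0.0001
grasp_force: 0.0
```

Run:
```python
from kin import *
go((-135,-20,80),48,0)
```

```text
[-0.0037  0.6447  0.3724  0.3146  0.124 ] 0.00034997694940036296 [ 0.0121  0.0117  0.0035  0.0131 -0.0149 -0.0035]
t 12.3667 fr [-146.6917  -23.941   103.4838] tilt/az 46.485295651082154 20.945268731876908 j [-0.1221  0.1846  2.3864  1.7001  0.5348 -0.7238] F [0.8511 0.2756 0.305 ]
shift [-0.3413  0.0254  1.0044] turn [-0.1787  0.0189  0.1549] after-turn shift [-0.3851 -0.1576  0.9761]
```

>>> drive_tool(deltas=[[[-0.25,0,0.45,0,0,0,0],[-0.25,0,0.45,-0.02,0.002,0.02,0],[-0.25,0,0.3,-0.04,0.004,0.035,0],[0,0,0,-0.04,0.004,0.035,0],[0,0,0,-0.04,0.004,0.035,0],[0,0,0,-0.04,0.004,0.03,0],[0,0,0,0,0,0,0],[0,0,0,0,0,0,0]]])

```text
t: 13.03
position: [0.5121, 0.2457, 0.0761]
tool_rot: [0.896, 0.171, 0.401, -0.077]
wrist_force: [-0.6, -0.1, -0.2]
width: 0.0003
grasp_force: 0.0
```

Run:
```python
from kin import *
go((-120,-20,40),48,0)
```

```text
[-0.2539  0.8193  0.3302  0.2397  0.1227] 0.0002199186913753823 [ 0.0111  0.008   0.0062  0.0074 -0.011  -0.0062]
t 13.0333 fr [-133.4436  -18.7018   76.0737] tilt/az 48.26259534448995 5.4757314758607105 j [ 0.1263  0.2925  2.4263  2.691   0.4429 -1.3269] F [-0.6203 -0.1008 -0.1765]
shift [-0.7235  0.1045  1.3563] turn [-0.0474 -0.003   0.0411] after-turn shift [-0.7125  0.0519  1.3651]
```

>>> drive_tool(deltas=[[[-0.15,0,0.3,-0.016,-0.001,0.014,0],[-0.2,0,0.35,-0.016,-0.001,0.014,0],[-0.2,0.05,0.4,-0.016,-0.001,0.014,0],[-0.17,0,0.3,0,0,0,0],[0,0,0,0,0,0,0],[0,0,0,0,0,0,0]]])

```text
t: 13.53
position: [0.5254, 0.2469, 0.0394]
tool_rot: [0.905, 0.127, 0.402, -0.056]
wrist_force: [-0.1, -0.1, 0.8]
width: 0.0004
grasp_force: 0.0
```

Run:
```python
from kin import *
go((-100,-20,40),48,0)
```

```text
[ 1.4435 -0.3696  0.6363  0.7118  0.103 ] 0.0003744594191333356 [-0.0091  0.012   0.0146  0.0042  0.009  -0.0146]
t 13.5333 fr [-120.3943  -21.321    39.4185] tilt/az 47.955993122517114 -0.2617018232791105 j [ 0.218   0.4242  2.403   3.051   0.5234 -1.5332] F [-0.083  -0.1026  0.7562]
shift [ 0.5634 -0.0565  0.5901] turn [ 0.0023  0.0005 -0.002 ] after-turn shift [ 0.5631 -0.0528  0.5907]
```

>>> drive_tool(deltas=[[[0.11,0,0.12,0,0,0,0],[0.11,0,0.12,0,0,0,0],[0.08,0,0.09,0,0,0,0],[0.08,0,0.09,0,0,0,0],[0.08,0,0.09,0,0,0,0],[0,0,0,0,0,0,0]]])

```text
t: 14.03
position: [0.542, 0.2509, 0.0398]
tool_rot: [0.905, 0.126, 0.403, -0.055]
wrist_force: [-1.6, 0.0, 0.2]
width: 0.0002
grasp_force: 0.2
```

>>> drive_tool(deltas=[[[0.08,0,0.09,0,0,0,0],[0.08,0,0.09,0,0,0,0],[0.08,0,0.09,0,0,0,0],[0,0,0,0,0,0,0]]])

```text
t: 14.37
position: [0.5507, 0.2535, 0.0394]
tool_rot: [0.905, 0.126, 0.403, -0.055]
wrist_force: [-1.7, -0.4, 0.6]
width: 0.0001
grasp_force: 0.3
```

Run:
```python
from kin import *
go((-50,-20,40),48,0)
c=cam('scene'); c2=cam('top'); save(c2,'pics/t8.png',(200,180,320,280),5)
g=c['pixels'].astype(int).sum(2)//3
print(proj(c,w((-95,-42,50))),proj(c,w((-95,42,50))))
```

```text
[ 1.952  -0.7183  0.7349  0.8691  0.1013] 0.00016185632317621603 [-0.0101  0.005   0.007   0.0004  0.0099 -0.007 ]
t 14.3667 fr [-94.208  -22.048   39.4125] tilt/az 47.97517046652454 -0.46843152480479383 j [ 0.2241  0.441   2.3422  3.0591  0.4797 -1.5338] F [-1.6746 -0.3743  0.567 ]
shift [ 1.201  -0.094   1.2973] turn [ 0.004   0.0003 -0.0024] after-turn shift [ 1.2007 -0.0819  1.2984]
[309.0256 205.2806] [301.7157 233.4761]
```

>>> drive_tool(deltas=[[[0.1,-0.02,0.11,0,0,0,0],[0.1,-0.02,0.11,0,0,0,0],[0.1,-0.02,0.11,0,0,0,0],[0.1,0,0.11,0,0,0,0],[0.1,0,0.11,0,0,0,0],[0.1,0,0.11,0,0,0,0],[0.1,0,0.11,0,0,0,0]]])

```text
t: 15.05
position: [0.5723, 0.2612, 0.0386]
tool_rot: [0.906, 0.126, 0.401, -0.055]
wrist_force: [-19.2, -9.3, 15.6]
width: 0.0003
grasp_force: 10.4
```

Run:
```python
from kin import *
go((-45,-20,40),48,0)
```

```text
[ 1.713  -0.5541  0.6955  0.8017  0.104 ] 5.838216535507253e-05 [-0.0071  0.0017  0.0028 -0.0007  0.0069 -0.0028]
t 15.05 fr [-71.365  -20.6578  38.6175] tilt/az 47.75807647546215 -0.4855035669568774 j [ 0.2324  0.4574  2.2859  3.0669  0.4359 -1.533 ] F [-19.2126  -9.3393  15.6366]
shift [ 0.7498 -0.0342  0.7434] turn [ 0.0042  0.0028 -0.0029] after-turn shift [ 0.7468 -0.0263  0.7467]
```

>>> drive_tool(deltas=[[[0.1,0,0.09,0,0,0,0],[0.1,0,0.09,0,0,0,0],[0.1,0,0.1,0,0,0,0],[0.1,0,0.11,0,0,0,0],[0.1,0,0.11,0,0,0,0],[0,0,0,0,0,0,0]]])

```text
t: 15.55
position: [0.5895, 0.266, 0.0389]
tool_rot: [0.906, 0.126, 0.4, -0.055]
wrist_force: [-11.3, -5.8, 6.3]
width: -0.0001
grasp_force: 6.2
```

Run:
```python
from kin import *
go((-45,-20,40),48,0)
```

```text
[ 1.416  -0.3513  0.6433  0.7134  0.1056] 3.089286800945845e-05 [-0.0053  0.0008  0.0016 -0.0007  0.0052 -0.0016]
t 15.55 fr [-53.4798 -20.8954  38.9434] tilt/az 47.68920452070135 -0.490962723521803 j [ 0.2344  0.4695  2.2434  3.0653  0.4043 -1.5295] F [-11.2844  -5.8057   6.316 ]
shift [ 0.2594 -0.0383  0.2221] turn [ 0.0042  0.0036 -0.0028] after-turn shift [ 0.2584 -0.0358  0.2238]
```

>>> drive_tool(deltas=[[[0.1,0,0.1,0,0,0,0],[0.1,0,0.1,0,0,0,0],[0.08,0,0.09,0,0,0,0],[0,0,0,0,0,0,0],[0,0,0,0,0,0,0]]])

```text
t: 15.97
position: [0.599, 0.2686, 0.039]
tool_rot: [0.906, 0.126, 0.4, -0.055]
wrist_force: [-10.9, -5.2, 5.0]
width: 0.0006
grasp_force: 5.9
```

Run:
```python
from kin import *
go((-25,-20,40),48,0)
ct,cs=cam('top'),cam('scene')
np.save('m1.npy',cs['pixels']);
for c,(x,y) in((cs,(200,200)),(ct,(200,172))):
  g=c['pixels'].astype(int).sum(2)//3
  print('     ',*['%3d'%i for i in range(x,x+20)])
  for r in range(y,y+(24 if c is cs else 14)): print(r,':',*['%3d'%v for v in g[r,x:x+20]])
for c in(cs,ct):
  g=c['pixels'].astype(int).sum(2)//3
  print(0)
```

```text
[ 1.2655 -0.2481  0.6166  0.669   0.1064] 2.1599086301905876e-05 [-0.0045  0.0005  0.0012 -0.0007  0.0044 -0.0012]
t 15.9667 fr [-43.6286 -21.009   38.9971] tilt/az 47.66118080350326 -0.49427611731987753 j [ 0.2354  0.4769  2.22    3.0645  0.3879 -1.5275] F [-10.852   -5.1987   4.9651]
shift [ 0.5313 -0.046   0.5235] turn [ 0.0043  0.0039 -0.0028] after-turn shift [ 0.5284 -0.0404  0.5269]
      200 201 202 203 204 205 206 207 208 209 210 211 212 213 214 215 216 217 218 219
200 : 241 242 240 236 230 230 228 233 241 241 242 242 241 241 241 242 241 239 240 240
201 : 242 241 240 235 223 219 212 205 228 241 243 242 242 241 242 242 240 239 240 241
202 : 242 240 235 226 219 218 188 158 226 242 242 242 241 241 242 240 239 239 240 241
203 : 241 240 236 225 219 200 137 152 228 242 242 241 241 242 241 240 239 240 241 241
204 : 239 233 201 169 197 178  90 129 213 242 241 241 241 241 241 239 239 240 241 242
205 : 239 233 189 107 109 103  85 128 212 241 241 241 242 242 240 239 240 241 242 242
206 : 209 212 175 102  98  96  83 123 213 242 241 241 242 240 239 239 240 241 241 241
207 : 135 138 127 1
[... 2036 characters left out ...]
 242 243
178 : 223 221 203 185 187 208 217 214 214 224 226 204 164 138 139 187 231 241 243 243
179 : 222 214 187 146 134 152 163 161 172 205 222 204 170 157 163 199 230 240 242 242
180 : 177 161 138 103  96 108 125 140 175 212 232 227 217 214 214 219 230 239 243 243
181 : 116  97  84  72  84 110 145 184 215 231 238 239 237 236 230 221 227 237 242 243
182 :  71  64  58  60  77 113 168 218 235 240 242 242 242 241 234 222 225 236 241 242
183 :  65  60  63  59  64 103 165 221 239 242 243 243 243 241 237 228 228 236 241 243
184 :  84  88  88  74  66  84 140 198 231 240 242 244 243 242 241 234 228 230 238 242
185 : 129 133 129 106  80  73 104 154 208 235 241 243 243 242 240 236 224 226 236 242
0
0
```

>>> drive_tool(deltas=[[[0.1,0,0.1,0,0,0,0],[0.1,0,0.1,0,0,0,0],[0.08,0,0.09,0,0,0,0],[0,0,0,0,0,0,0],[0,0,0,0,0,0,0]]])

```text
t: 16.48
position: [0.6085, 0.2713, 0.039]
tool_rot: [0.906, 0.126, 0.4, -0.055]
wrist_force: [-10.5, -6.4, 3.6]
width: 0.0004
grasp_force: 5.5
```

Run:
```python
from kin import *
go((-25,-20,40),48,0)
cs=[cam('scene') for _ in range(6)]
G=np.mean([c['pixels'].astype(float).mean(2) for c in cs],0); np.save('m2.npy',G)
c=cs[0]; 
for r in range(200,220): print(r,':',*['%3d'%v for v in G[r,203:220]])
G1=np.load('m1.npy').astype(float).mean(2)
def edge(G,col):
    # subpixel row of white->side-face transition
    v=G[198:216,col]; k=np.where(v<185)[0][0]; return 198+k-1+(v[k-1]-185)/(v[k-1]-v[k])
for col in range(214,226,2):
    # predicted row of stage top edge y=70 at this col for h
    def pred(h):
        from scipy.optimize import brentq
        x=brentq(lambda x:proj(c,w((x,70,91+h)))[0]-col,-39,92); return proj(c,w((x,70,91+h)))[1]
    a=(pred(0)-pred(10))/10
    print(col,edge(G1,col),edge(G,col),'pred h0',pred(0),'h1',(pred(0)-edge(G1,col))/a,'h2',(pred(0)-edge(G,col))/a)
```

```text
[ 1.133  -0.1572  0.593   0.63    0.1071] 1.522088090363598e-05 [-0.0038  0.0003  0.0009 -0.0007  0.0037 -0.0009]
t 16.4833 fr [-33.7059 -21.0737  39.0297] tilt/az 47.62506397168617 -0.4927499871174776 j [ 0.2365  0.4846  2.1963  3.0634  0.3713 -1.5253] F [-10.5335  -6.4166   3.632 ]
shift [ 0.2632 -0.0455  0.2308] turn [ 0.0042  0.0044 -0.0028] after-turn shift [ 0.2619 -0.0429  0.2328]
200 : 236 230 230 228 233 241 241 242 242 241 241 241 241 240 239 240 241
201 : 235 222 219 212 204 228 242 242 241 241 241 241 240 239 239 240 241
202 : 227 218 217 188 159 228 242 241 241 241 242 241 239 239 240 241 241
203 : 225 219 200 137 152 228 241 241 241 241 242 240 239 239 240 241 241
204 : 170 197 178  90 130 213 241 241 241 242 241 240 239 240 241 241 241
205 : 107 109 103  86 128 211 241 241 241 241 240 239 239 240 241 241 241
206 : 103  99  95  81 111 186 211 157 161 221 237 239 240 242 242 241 240
207 : 102 100  95  76  80 117 121  92  91 146 195 213 224 231 236 238 237
208 : 103  99  96  82  76  98 108  88  76 104 133 136 139 148 149 156 187
209 : 102 100  97  84  71  82  97  89  77  
[... 727 characters left out ...]
115 130 129  88  54  49  49  49  49  48  48
214 208.44921875 207.37097927090778 pred h0 211.40580713031872 h1 6.404954635651771 h2 8.740780277099356
216 208.65638766519822 207.55872594558727 pred h0 211.72570038224407 h1 6.6437229412464625 h2 9.019681672270222
218 209.0457142857143 207.64833672776646 pred h0 212.0455936341695 h1 6.4881313597317165 h2 9.510375957593762
220 209.46613545816734 208.3798040693293 pred h0 212.36548688609489 h1 6.265597111277894 h2 8.613196214384683
222 209.59607843137255 208.51317440401505 pred h0 212.6853801380202 h1 6.670647326051448 h2 9.008933301460882
224 209.9748427672956 208.62837370242215 pred h0 213.00527338994564 h1 6.538202081780966 h2 9.443230422377255
```

Run:
```python
from h import *
s7=cv2.cvtColor(cv2.imread('pics/s7.png'),cv2.COLOR_BGR2GRAY)  # x 188.., y190.., 16x
a=s7[int(12*16):int(32*16),int(14*16):int(32*16)]; a=cv2.resize(a,(396,440)) [:, :]
def cr(G): 
    return cv2.resize(np.clip(G,0,255).astype(np.uint8)[202:222,202:220],(396,440),interpolation=cv2.INTER_CUBIC)
m2=cr(np.load('m2.npy'))
lut=lambda im:np.clip((im.astype(float)-35)*255/110,0,255).astype(np.uint8)
out=np.hstack([lut(a),lut(m2)])
for r in range(20): cv2.putText(out,str(202+r),(0,int((r+.5)*22)+4),0,.35,128,1)
for k in range(18):
    for o in(0,396): cv2.putText(out,str(202+k)[1:],(o+int((k+.5)*22)-8,436),0,.35,128,1)
cv2.imwrite('pics/cmp.png',out)
```

```text
(no output)
```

View pics/cmp.png

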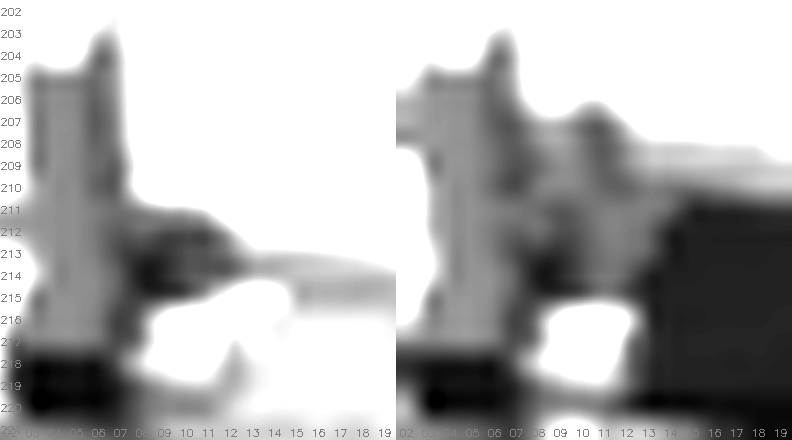

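The composite shows the static clip and mark fin near columns 208–210, rows 211–215. The stage's pointer is at columns 210–211; its top edge was at row ~211 with the stage down and is now at ~206.5, still slightly low. I'll push on in small steps.

>>> drive_tool(deltas=[[[0.07,0,0.07,0,0,0,0],[0.06,0,0.07,0,0,0,0],[0,0,0,0,0,0,0],[0,0,0,0,0,0,0]]])

```text
t: 17.12
position: [0.613, 0.2726, 0.039]
tool_rot: [0.906, 0.126, 0.4, -0.055]
wrist_force: [-10.1, -6.0, 4.3]
width: 0.0003
grasp_force: 5.9
```

```bash
cat > prof.py <<'E'
from kin import *
import sys
go((-25,-20,40),48,0)
cs=[cam('scene') for _ in range(6)]
C=np.mean([c['pixels'].astype(float) for c in cs],0); np.save(sys.argv[1],C); G=C.mean(2)
print('      ',*['%3d'%v for v in range(206,218)])
for r in range(203,217): print(r,':',*['%3d'%v for v in G[r,206:218]])
def edge(col):
    v=G[198:216,col]; k=np.where(v<185)[0][0]; return 198+k-1+(v[k-1]-185)/(v[k-1]-v[k])
e=np.mean([edge(c)-p for c,p in((214,212.28),(216,212.49),(218,212.68),(220,213.31))]); print('h',-e/.4625)
E
python3 prof.py m3.npy
python3 - <<'E'
import numpy as np
C=np.load('m3.npy')
for ch in range(3):
    print(ch)
    for r in range(204,216): print(r,':',*['%3d'%v for v in C[r,206:216,ch]])
E
```

```text
[ 1.0765 -0.1183  0.5829  0.6134  0.1074] 1.2928952495259657e-05 [-0.0035  0.0003  0.0007 -0.0006  0.0034 -0.0007]
t 17.1167 fr [-29.0804 -21.106   39.0159] tilt/az 47.61073908325808 -0.49313530372438447 j [ 0.237   0.4884  2.1853  3.0629  0.3638 -1.5243] F [-10.0978  -5.9593   4.3031]
shift [ 0.1389 -0.0454  0.0937] turn [ 0.0042  0.0045 -0.0028] after-turn shift [ 0.1385 -0.0442  0.095 ]
       206 207 208 209 210 211 212 213 214 215 216 217
203 : 138 153 228 241 241 241 242 242 240 239 240 241
204 :  90 131 213 241 241 241 242 241 239 239 241 241
205 :  87 123 202 230 215 228 242 241 239 240 241 241
206 :  81  94 141 149 100 114 186 229 233 236 238 241
207 :  76  79 113 113  86  77 110 143 155 168 190 213
208 :  82  74  91  99  88  75  99 122 125 130 135 134
209 :  84  71  80  96  90  78  87 105 110 117 117 116
210 :  80  68  89  92  87  82  89  91  81  61  66  71
211 :  91  87  82  74  83  89  90  89  78  51  51  51
212 :  87  77  83  71  74  87  86  87  75  49  50  49
213 :  87  67  61  57  72  87  87  76  52  49  50  50
214 :  95  75  46  54  73  88  78  52  50  50  50  49
215 
[... 1086 characters left out ...]
  74  49
213 :  87  67  60  56  70  86  86  75  52  49
214 :  94  74  45  53  72  87  77  51  49  49
215 :  93  71  61  68  83  99  75  49  49  49
2
204 :  91 130 210 239 239 240 240 239 237 237
205 :  88 122 199 228 212 226 241 239 237 238
206 :  82  94 140 148 101 114 183 226 231 234
207 :  77  79 113 113  88  78 108 141 152 165
208 :  84  74  91 101  90  77  98 120 123 128
209 :  85  73  82  98  93  79  87 104 109 114
210 :  81  70  91  95  90  84  91  92  83  62
211 :  93  88  84  75  84  91  92  92  80  52
212 :  88  78  84  73  76  90  89  89  77  50
213 :  89  69  62  58  73  89  89  78  54  51
214 :  97  76  47  55  75  90  80  54  51  51
215 :  94  73  63  71  86 103  78  51  51  51
```

>>> drive_tool(deltas=[[[0.045,0,0.05,0,0,0,0],[0,0,0,0,0,0,0],[0,0,0,0,0,0,0]]])

```text
t: 17.67
position: [0.6144, 0.273, 0.039]
tool_rot: [0.906, 0.126, 0.4, -0.055]
wrist_force: [-12.9, -6.8, 4.6]
width: 0.0005
grasp_force: 6.4
```

```bash
python3 prof.py m4.npy
```

```text
[ 1.0584 -0.1058  0.5796  0.6081  0.1075] 1.2255330175723649e-05 [-0.0034  0.0002  0.0007 -0.0006  0.0033 -0.0007]
t 17.6667 fr [-27.5683 -21.0897  38.9721] tilt/az 47.60106858840587 -0.49064260743717714 j [ 0.2372  0.4897  2.1817  3.0627  0.3613 -1.524 ] F [-12.936   -6.7755   4.5543]
shift [ 0.0994 -0.0443  0.0479] turn [ 0.0042  0.0046 -0.0028] after-turn shift [ 0.0993 -0.0436  0.0488]
       206 207 208 209 210 211 212 213 214 215 216 217
203 : 137 153 229 242 241 241 242 242 240 239 240 241
204 :  90 131 213 241 241 242 242 241 239 239 240 241
205 :  86 121 199 221 190 211 225 240 240 241 241 241
206 :  82  91 132 139  95 107 173 222 229 233 237 239
207 :  76  78 111 111  87  76 108 137 143 155 170 187
208 :  83  74  89  99  88  76  97 120 124 127 130 130
209 :  84  71  81  94  89  80  87 100 102 105 116 117
210 :  79  68  88  90  85  79  90  90  80  57  61  66
211 :  91  86  82  74  83  89  90  78  52  50  50  50
212 :  87  77  83  70  73  87  87  75  50  50  50  50
213 :  87  67  61  57  72  87  77  52  49  50  49  50
214 :  95  74  47  53  73  78  52  50  50  50  50  50
215 :  94  72  61  70  85  91  50  50  50  50  50  50
216 :  89  64  96 179 226 208 154  63  51  51  51  51
h 12.223967926699416
```

>>> drive_tool(deltas=[[[-0.1,0,-0.11,0,0,0,0],[-0.25,0,-0.28,0,0,0,0],[-0.4,0,-0.44,0,0,0,0],[-0.4,0,-0.44,0,0,0,0],[-0.4,0,-0.44,0,0,0,0],[-0.4,0,-0.44,0,0,0,0],[-0.4,0,-0.44,0,0,0,0],[-0.2,0,-0.22,0,0,0,0],[0,0,0,0,0,0,0],[0,0,0,0,0,0,0]]])

```text
t: 18.8
position: [0.5266, 0.2482, 0.0413]
tool_rot: [0.905, 0.126, 0.403, -0.055]
wrist_force: [-0.2, -0.3, 0.2]
width: 0.0004
grasp_force: 0.0
```

```bash
python3 prof.py m5.npy | sed -n '2,3p;5p;8,9p;14p;19,99p'
python3 - <<'E'
from h import *
C=np.load('m5.npy'); A=np.load('m4.npy')
d=np.abs(C-A).mean(2); print('moved px in stage/flask region',(d[100:200,190:290]>25).sum())
E
```

```text
t 18.8 fr [-118.8494  -20.3692   41.2686] tilt/az 48.02358363478983 -0.4685928090438328 j [ 0.2248  0.4203  2.398   3.0653  0.5155 -1.5402] F [-0.1891 -0.3218  0.2302]
shift [ 2.4729 -0.0406  2.8245] turn [ 0.0041 -0.0003 -0.0023] after-turn shift [ 2.4742 -0.0148  2.8237]
203 : 135 151 226 240 239 240 240 240 238 237 238 239
206 :  80  89 129 136  93 105 169 219 226 231 235 237
207 :  75  76 109 109  85  75 105 135 141 152 166 185
212 :  86  76  81  68  72  85  85  74  48  48  49  48
h 12.302696169151812
moved px in stage/flask region 47
```

Run:
```python
from h import *
c=cam('scene')['pixels'].astype(float).mean(2)
up=lambda x0,y0,x1,y1,s:cv2.resize(c[y0:y1,x0:x1],None,fx=s,fy=s,interpolation=cv2.INTER_CUBIC)
s6=cv2.imread('pics/s6.png').astype(float).mean(2); n=up(200,130,340,270,4)
d=np.abs(s6-n); print('pin+bracket',d[350:545,300:375].mean(), 'ref bar',d[280:500,10:60].mean())
s1=cv2.imread('pics/s1.png').astype(float).mean(2); n=up(175,120,335,295,3.4)[:s1.shape[0],:s1.shape[1]]
d=np.abs(s1-n[:s1.shape[0],:s1.shape[1]]); print('bottle',d[170:285,372:412].mean(),'flask top shift:')
# flask neck: template shift from initial
t=s1[30:130,165:240].astype(np.float32); r=cv2.matchTemplate(n[0:170,140:270].astype(np.float32),t,cv2.TM_CCOEFF_NORMED); print(r.max(),np.unravel_index(r.argmax(),r.shape),'orig (30,25)')
a=cv2.imread('pics/top0.png').astype(float).mean(2); b=cv2.resize(cam('top')['pixels'].astype(float).mean(2),None,fx=1.5,fy=1.5,interpolation=cv2.INTER_CUBIC)
d=np.abs(a-b); print('top drop',d[290:325,462:494].mean(),'weigh',d[210:248,438:472].mean(),'loose pin',d[365:390,255:280].mean())
```

```text
pin+bracket 29.97629577793219 ref bar 17.731255753372654
bottle 6.206953185369716 flask top shift:
0.8709176 (np.int64(12), np.int64(20)) orig (30,25)
top drop 2.1051552113959553 weigh 2.5842276712091747 loose pin 2.1784031804016313
```

Run:
```python
from h import *
c=cam('scene')['pixels'].astype(np.float32).mean(2)
n=cv2.resize(c[130:270,200:340],None,fx=4,fy=4,interpolation=cv2.INTER_CUBIC)
s6=cv2.imread('pics/s6.png').astype(np.float32).mean(2)
for nm,(x0,y0,x1,y1) in dict(pin=(326,352,376,470),tip=(325,490,362,545)).items():
    r=cv2.matchTemplate(n[y0-20:y1+14,x0-20:x1+20],s6[y0:y1,x0:x1],cv2.TM_CCOEFF_NORMED); print(nm,r.max(),np.unravel_index(r.argmax(),r.shape))
```

```text
pin 0.5326147 (np.int64(20), np.int64(17))
tip 0.9275493 (np.int64(20), np.int64(19))
```

```bash
python3 -c "
from rig import job_done; print(job_done())"
```

```text
the job is handed in; nothing more can be done
None
```

The job is handed in: the pin hangs upright in the side notch, and the wedge is pushed in until the stage is about 12.3 mm up, against a mark height I estimated at 12.2 to 12.5 mm. That level is inferred from edge measurements because the camera could not resolve the two tips directly. The image checks showed the stage holding after I backed off and both bottles unmoved; the flask rose with the stage, though its check was coarse.

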